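# Roll the vial onto the reading line

### The arm

A 7-joint arm with a two-finger parallel gripper is mounted at the origin on the work surface. World frame = base frame: x ahead of the robot, y to its left, z up, the work surface at z = 0. Lengths are in m, angles in rad, forces in N, time in s.
With the tool pointing down it reaches from about 0.4 to 0.85 m from the base axis. Payload 10.4 kg.
Tool frame: the origin (TCP) lies midway between the tips of the shut fingers; the grasp point (between the pads) lies 19 mm behind it; y points along the fingers, x is the direction in which the jaws open and shut, and the axes are right-handed (so a half turn about y gives the same grasp; the last joint's range is limited). The gripper opens to 87 mm and grips with 3 to 60 N. Pads are 19 mm wide; open, the fingers measure 117 mm over their backs; the gripper's body (75 mm by 190 mm) begins 51 mm behind the grasp point.
Start: joints at [-1.292, 0.332, -0.065, 1.46, 0.022, 1.35, -0.088], TCP at [0.186, 0.597, 0.223] pointing down, gripper open.
Joint ranges: [-2.6, 2.6], [-0.5, 2.12], [-1.47, 1.34], [0.16, 2.42], [-1.27, 4.41], [0.06, 2.06], [-2.6, 2.6]. Speed limits (rad/s): [2.22, 2.22, 2.79, 2.79, 3.14, 3.14, 3.14].

### API

Orientations are given as a unit quaternion [x, y, z, w].
In Python, from bench import * gives the robot as it stands.
- The arm moves only by the tool jog_arm, never from a script. Its argument "commands" is a list of rows, each an object with "translation": the shift along the world's x, y, z in mm, a list of three; "twist": the turn about the world's z in rad. A call has 1 to 20 rows; each row shifts and turns the commanded pose from where the row before left it; what a row does not reach is not made up. A row lasts 1/10 s, in which the tool goes at most 50 mm and 8.59 degrees, less where a joint would pass 70% of its speed; a pose out of reach is approached as far as the arm can. A call is refused whole if a number of a shift passes 50 or a number of a turn 0.15, either way. A call with a gripper value outside its range is refused whole. "grip" is the closure, from 0 (fully open) to 1 (shut), set as the call begins (left out, the last holds). The fingers move at their own pace and stop on an object; "grip_force" is the grip in N (left out, the last holds). Time passes only in rows, so rows that do not move let the fingers close. It gives the time, the measured TCP pose, the force and the opening at its end, in the units of the state.
- read_state(): the state, without advancing time (a new reading comes with each control period).
- camera(name): name is "scene" or "top" or "wrist"; returns a dict with "img" (384x512x3 uint8, red, green, blue), "fx", "fy", "cx", "cy" (pixels), "dist" ([k1, k2, p1, p2, k3] as OpenCV has them; the pictures are not rectified), "cam_to_world" (4x4, takes a point from camera to world coordinates). Camera axes: x right, y down, z forward; pixel columns grow to the right and rows downward; lengths in m; the calibration is good to about 2 mm. A picture is of the moment at which its call begins. There is no depth.
- close_job(): hands the job in, once; it reports no verdict.
The state is a dict: "time": time; "joint_positions": joint angles; "joint_vel": joint speeds; "joint_torque": joint torques, N m; "ee_pos": TCP position; "eef_rot": TCP orientation; "ft_force": force on the tool from outside, world axes, zero at the start; "torque": the same for the moment, N m; "width": finger opening in m.
Only numpy, scipy, OpenCV 4.12 (cv2) and the standard library are available. Lean on these libraries where they do the work, as an engineer would, in place of code of your own. Each camera call takes 0.05 s, during which the arm holds its last target.

### The job

Push the top of the lying blue-capped vial sideways so that it rolls over the grey pad and comes to rest lying along the red line, centred over it and parallel to it; only roll it, do not pick it up. Then press the green button on the white control box to take the reading, and let it come back up. Leave the yellow-capped vial and everything else on the bench where they are.

Things in the scene. Friction and masses are not known exactly. Their poses are not given: they have to be found in the camera images.
- pad: light-grey tacky pad fixed to the bench, turned up to 0.3 rad: 270 mm (its x) by 220 mm (its y), 6 mm thick; origin at the centre of its underside, z up. The red line is printed across the middle of its top along its y axis (x = 0), 4 mm wide, 180 mm long. The vials start on opposite sides of it, 65 to 90 mm off, within 0.06 rad of parallel.
- line (a point): middle of the red line, on the pad's top face; same axes as the pad
- blue_vial: brown glass cylinder with blue cap, 28 mm diameter, 100 mm long, 50-100 g, lying on the pad. Origin on its axis at mid length (20 mm above the bench); its y runs along it to the cap; x and z turn as it rolls. Fingers slip on the glass, the pad grips it: pushed square at or above mid-height it rolls; it stops within a few mm of the end of a slow push. It keeps its heading as it rolls.
- yellow_vial: the same vial with a yellow cap, lying on the pad on the other side of the line; leave it
- read_button (a joint): travel of the green push button, 0 = up, 0.006 m = fully down; spring-loaded, about 4 N when fully down, counts as pressed beyond 4 mm
- read_button_top (a point): centre of the top face of the green button (30 mm diameter), which is pressed straight down; about 65 mm above the bench
- control_box: white box, 100 x 85 x 45 mm, fixed to the bench to the left or right of the pad, which carries the green button; origin at the centre of its underside, z up
- tube_rack: white rack with small tubes, 100 x 85 mm, 76 mm high over the tubes, fixed to the bench on the pad's other side; origin at the centre of its underside
- amber_bottle: standing amber bottle, 58 mm diameter, 125 mm high; origin at the centre of its underside; leave it
- beaker: standing glass beaker, 66 mm diameter, 85 mm high; origin at the centre of its underside; leave it
- white_jar: standing white jar, 54 mm diameter, 60 mm high; origin at the centre of its underside; leave it
- spanner: steel spanner lying on the bench, 150 mm long along its x; leave it
- stopper: white stopper standing on the bench, 34 mm diameter, 40 mm high; origin at the centre of its underside; leave it
- weigh_block: steel block, 50 x 30 x 30 mm; origin at the centre of its underside; leave it
Things that resemble listed ones, but are neither listed nor needed, are in the scene too. Leave any turquoise look-alike of the control_box alone.

How it is judged:
On the way, in this order (a step that is already met when the one before it is completed fails the run):
1. the blue vial has rolled over (turned about its length by more than 2 rad from how it lay) (angle between blue_vial's own z axis and vertical above 2 rad).
2. the blue vial lies at rest along the red line (x of blue_vial in the frame of pad between -0.006 and 0.006 m and y of blue_vial in the frame of pad between -0.04 and 0.04 m and angle between the y axis of blue_vial and the y axis of pad, either way round below 0.14 rad and z of blue_vial in the frame of pad below 0.026 m and linear speed of blue_vial below 0.01 m/s and angular speed of blue_vial below 0.5 rad/s), for 0.3 s.
3. then the green button is pressed more than 4 mm (value of joint read_button above 0.004 m), for 0.05 s.
At the end, for the whole second after the job is handed in: The blue vial lies still on the pad along the red line: its axis within 6 mm of the line's middle and within 0.14 rad (8 degrees) of parallel, its mid length within 40 mm of the line's midpoint; the button has been pressed and is up again (less than 2 mm) (all of step 2 and value of joint read_button below 0.002 m); the robot touches nothing.
It fails at once if the blue vial is lifted more than 10 mm off the pad (z of blue_vial in the frame of pad above 0.03 m).
It fails at once if the button is pressed while the blue vial is not on the line (value of joint read_button above 0.004 m and not (x of blue_vial in the frame of pad between -0.006 and 0.006 m and y of blue_vial in the frame of pad between -0.04 and 0.04 m and angle between the y axis of blue_vial and the y axis of pad, either way round below 0.14 rad and z of blue_vial in the frame of pad below 0.026 m)).
It fails at once if the yellow-capped vial is moved more than 12 mm (distance of yellow_vial from where it was at the start of the episode above 0.012 m).
It fails at once if any other loose thing (bottle, beaker, jar, spanner, stopper, steel block) is moved more than 12 mm (distance of any of amber_bottle, beaker, white_jar, spanner, stopper, weigh_block from where it was at the start of the episode above 0.012 m).
It also fails if it takes over 48 s, if anything falls off the work surface, if the arm or the gripper's body presses on something with over 40 N, if the wrist force passes 120 N, or if a joint passes its speed limit or range.

## Working session

There is one attempt and no reset: what is moved stays moved. The work goes in short steps, Python scripts to look and compute and a tool call to move; the robot and the scene stay as the last step left them, time stands still between calls to the robot, and variables do not carry over. Pictures are saved under pics/ and viewed, and the job is handed in when it is done.

Besides the shell and the picture viewer there is one more tool, called by a JSON object that holds its "method" and its "body", one argument or row to a line. jog_arm: Moves the arm, as the interface text tells. Its arguments: {"type":"object","properties":{"commands":{"type":"array"},"grip":{"type":"number"},"grip_force":{"type":"number"}},"required":["commands"]}

```bash
mkdir -p pics; cat > h.py <<'E'
import numpy as np,cv2
from bench import *
def save(name,f):
    c=camera(name);cv2.imwrite('pics/'+f+'.png',c['img'][:,:,::-1]);np.save('pics/'+f+'.npy',c,allow_pickle=True);return c
def load(f): return np.load('pics/'+f+'.npy',allow_pickle=True).item()
def ray(c,uv,z):
    K=np.array([[c['fx'],0,c['cx']],[0,c['fy'],c['cy']],[0,0,1]])
    p=cv2.undistortPoints(np.array(uv,float).reshape(-1,1,2),K,np.array(c['dist'],float)).reshape(-1,2)
    T=np.array(c['cam_to_world']);d=np.c_[p,np.ones(len(p))]@T[:3,:3].T;o=T[:3,3]
    return o+d*((z-o[2])/d[:,2])[:,None]
E
python3 - <<'E'
from h import *
s=read_state();print(s)
for n in ['scene','top']:
    c=save(n,n+'0');print(n,np.round(c['cam_to_world'],3).tolist())
E
```

```text
{'time': 0.0, 'joint_positions': array([-1.29160191,  0.33286697, -0.06466302,  1.460945  ,  0.02164435,
        1.34991685, -0.08849123]), 'joint_vel': array([ 5.11146690e-04,  1.94137442e-03,  2.74729254e-03, -6.85197594e-04,
       -6.95602638e-04, -4.70695314e-06,  2.70408291e-05]), 'joint_torque': array([ 1.08379110e-03, -6.23261976e+01,  2.51627492e-02, -3.89887011e+01,
       -6.13957294e-02,  4.00997372e-02,  1.07792605e-04]), 'ee_pos': array([0.18569634, 0.59636385, 0.22175518]), 'eef_rot': array([ 0.56981558,  0.41877413, -0.41953969, -0.569144  ]), 'ft_force': array([ 0.00932447,  0.07160623, -0.61755281]), 'torque': array([ 0.02826077, -0.00349162,  0.00136366]), 'width': 0.08719910756867141}
scene [[0.857, 0.44, -0.268, 0.849], [0.516, -0.735, 0.44, -0.526], [-0.003, -0.516, -0.857, 1.075], [0.0, 0.0, 0.0, 1.0]]
top [[-0.012, -0.994, 0.107, 0.397], [-1.0, 0.014, 0.017, -0.022], [-0.018, -0.107, -0.994, 1.513], [0.0, 0.0, 0.0, 1.0]]
```

View pics/top0.png

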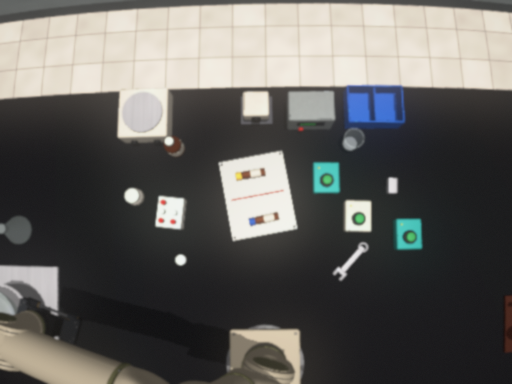

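View pics/scene0.png

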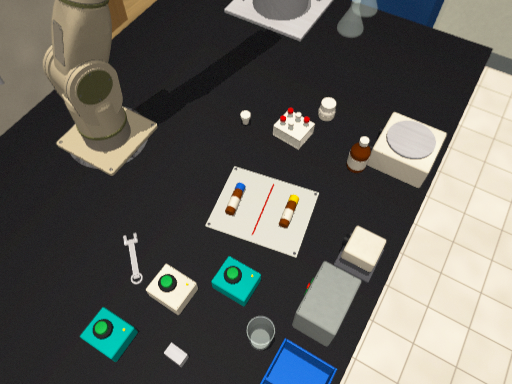

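The top view shows the pad centred near (258,195) with its red line running (232,199)–(284,191). The blue vial is near (264,219) on the robot side and the yellow one near (250,174). The white control box is at (358,216), with turquoise look-alikes at (327,178) and (409,235). Next I'll measure these.

```bash
python3 - <<'E'
from h import *
for n in ['top0','scene0']:
    c=load(n);im=c['img'];hsv=cv2.cvtColor(im,cv2.COLOR_RGB2HSV);H,S,V=cv2.split(hsv)
    def comps(m,z,lab,amin=15):
        k,l,st,ce=cv2.connectedComponentsWithStats(m.astype(np.uint8))
        for i in range(1,k):
            if st[i,4]>=amin:
                pts=np.argwhere(l==i)[:,::-1]
                r=cv2.minAreaRect(pts.astype(np.float32)); bp=cv2.boxPoints(r)
                w=ray(c,[ce[i]],z)[0]; b=ray(c,bp,z)
                print(n,lab,st[i,4],ce[i].round(1),w.round(4),'box',b[:,:2].round(3).tolist())
    comps((H>105)&(H<130)&(S>140)&(V>60),.02,'blue')
    comps((H>20)&(H<33)&(S>150)&(V>60),.02,'yellow',8)
    comps(((H<8)|(H>172))&(S>90)&(V>90),.006,'red',8)
    comps((H>5)&(H<20)&(S>80)&(V>30)&(V<150),.02,'brown')
    comps((H>50)&(H<75)&(S>120)&(V>40),.065,'green')
    comps((S<40)&(V>150),.006,'white',300)
E
```

```text
top0 blue 1766 [373.8 110.5] [ 0.8506 -0.3885  0.02  ] box [[0.929, -0.298], [0.93, -0.502], [0.792, -0.492], [0.792, -0.292]]
top0 yellow 20 [239.2 175.6] [0.6284 0.0775 0.02  ] box [[0.634, 0.085], [0.634, 0.071], [0.62, 0.071], [0.621, 0.085]]
top0 red 21 [300.4 128.6] [ 0.7915 -0.1331  0.006 ] box [[0.797, -0.125], [0.797, -0.142], [0.786, -0.142], [0.787, -0.125]]
top0 red 16 [162.7 201.9] [0.5446 0.3405 0.006 ] box [[0.544, 0.35], [0.553, 0.341], [0.544, 0.332], [0.536, 0.341]]
top0 red 16 [160.5 220. ] [0.4828 0.3475 0.006 ] box [[0.49, 0.353], [0.49, 0.342], [0.476, 0.342], [0.476, 0.353]]
top0 red 14 [172.5 221.3] [0.4781 0.306  0.006 ] box [[0.482, 0.311], [0.482, 0.301], [0.472, 0.301], [0.472, 0.311]]
top0 brown 139 [173.6 145.6] [0.7363 0.3023 0.02  ] box [[0.734, 0.341], [0.775, 0.3], [0.743, 0.268], [0.702, 0.309]]
top0 brown 39 [245.6 174.6] [0.6318 0.0559 0.02  ] box [[0.641, 0.068], [0.64, 0.044], [0.623, 0.044], [0.624, 0.068]]
top0 brown 31 [258.8 219.5] [0.48  0.013 0.02 ] box [[0.489, 0.022], [0.488, 0.002], [0.472, 0.003], [0.472, 0.022]]
top0 brown 386 [507.8 
[... 5385 characters left out ...]
0.079], [1.17, 0.19], [1.247, 0.203], [1.243, 0.093]]
scene0 white 873 [171.5 287.6] [ 0.4813 -0.3081  0.006 ] box [[0.427, -0.346], [0.422, -0.259], [0.526, -0.264], [0.528, -0.349]]
scene0 white 4297 [386.2 340.7] [ 1.0065 -0.1486  0.006 ] box [[0.951, -0.293], [0.948, -0.02], [1.069, -0.011], [1.059, -0.278]]
scene0 white 1466 [493.4 320.9] [1.2153 0.0329 0.006 ] box [[1.16, -0.016], [1.171, 0.087], [1.284, 0.087], [1.269, -0.013]]
scene0 white 1845 [484.3 358.8] [ 1.2204 -0.0683  0.006 ] box [[1.159, -0.122], [1.171, -0.019], [1.283, -0.016], [1.267, -0.117]]
scene0 white 1401 [425.5 368.8] [ 1.1091 -0.1615  0.006 ] box [[1.066, -0.223], [1.065, -0.124], [1.168, -0.108], [1.164, -0.206]]
```

```bash
python3 - <<'E'
from h import *
c=load('top0');a=cv2.resize(c['img'][140:250,210:310],None,fx=6,fy=5.4,interpolation=cv2.INTER_CUBIC);cv2.imwrite('pics/crop.png',a[:,:,::-1])
E
```

```text
(no output)
```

View pics/crop.png

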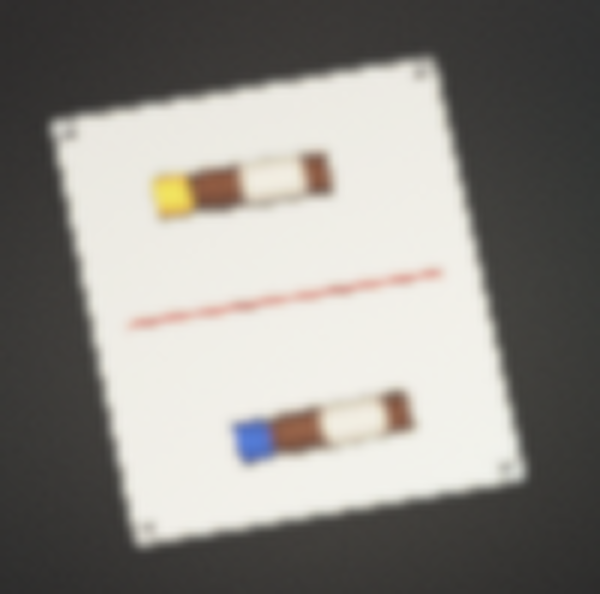

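```bash
python3 - <<'E'
from h import *
from scipy.spatial.transform import Rotation as R
s=read_state();M=R.from_quat(s['eef_rot']).as_matrix();print(M.round(3))
x=M[:,0];print('jaw yaw',np.arctan2(x[1],x[0]))
print('line',ray(load('top0'),[[232,199.3],[284,190.7]],.006).round(4))
c=load('top0');im=c['img'];H,S,V=cv2.split(cv2.cvtColor(im,cv2.COLOR_RGB2HSV))
# vial ends: saturated pixels in windows
for lab,(u0,u1,v0,v1) in {'bl':(245,285,208,230)}.items():
    sub=(V[v0:v1,u0:u1]<150)|(S[v0:v1,u0:u1]>60)
    p=np.argwhere(sub)[:,::-1]+[u0,v0];r=cv2.minAreaRect(p.astype(np.float32));print(r);w=ray(c,cv2.boxPoints(r),.02);print(w.round(4),w.mean(0),len(p))
c=load('scene0');im=c['img'];H,S,V=cv2.split(cv2.cvtColor(im,cv2.COLOR_RGB2HSV))
u0,u1,v0,v1=220,250,176,222
sub=(V[v0:v1,u0:u1]<150)|(S[v0:v1,u0:u1]>60)
p=np.argwhere(sub)[:,::-1]+[u0,v0];r=cv2.minAreaRect(p.astype(np.float32));print(r);w=ray(c,cv2.boxPoints(r),.02);print(w.round(4),w.mean(0),len(p))
E
```

```text
[[ 0.297 -0.    -0.955]
 [ 0.955 -0.001  0.297]
 [-0.001 -1.    -0.   ]]
jaw yaw 1.2690041723133585
line [[ 0.5503  0.1031  0.006 ]
 [ 0.5771 -0.0727  0.006 ]]
((263.2662353515625, 218.77789306640625), (6.526535987854004, 28.839130401611328), 78.2317123413086)
[[ 0.4839  0.0473  0.02  ]
 [ 0.5023 -0.0468  0.02  ]
 [ 0.4809 -0.0509  0.02  ]
 [ 0.4626  0.0431  0.02  ]] [ 0.48240524 -0.0018301   0.02      ] 117
((232.5, 195.5), (39.0, 25.0), 90.0)
[[ 0.4052  0.0407  0.02  ]
 [ 0.4688  0.0788  0.02  ]
 [ 0.5373 -0.0339  0.02  ]
 [ 0.4771 -0.07    0.02  ]] [0.47209322 0.00390242 0.02      ] 341
```

{"method": "jog_arm", "body": {
  "commands": [
    {"translation": [27, -31, 0], "twist": 0.025},
    {"translation": [27, -31, 0], "twist": 0.025},
    {"translation": [27, -31, 0], "twist": 0.025},
    {"translation": [27, -31, 0], "twist": 0.025},
    {"translation": [27, -31, 0], "twist": 0.025},
    {"translation": [27, -31, 0], "twist": 0.025},
    {"translation": [27, -31, 0], "twist": 0.025},
    {"translation": [27, -31, 0], "twist": 0.025},
    {"translation": [3, -30, 0], "twist": 0.025},
    {"translation": [3, -30, 0], "twist": 0.025},
    {"translation": [3, -30, 0], "twist": 0.025},
    {"translation": [3, -30, 0], "twist": 0.025},
    {"translation": [3, -30, 0], "twist": 0.025},
    {"translation": [3, -30, 0], "twist": 0.025},
    {"translation": [3, -30, 0], "twist": 0.025},
    {"translation": [3, -30, 0], "twist": 0.025},
    {"translation": [3, -30, 0], "twist": 0.025},
    {"translation": [3, -30, 0], "twist": 0.025},
    {"translation": [0, -30, 0], "twist": 0.02},
    {"translation": [0, -30, 0], "twist": 0.02}
  ],
  "grip": 0.43
}}

```text
time: 2.1
ee_pos: [0.4314, -0.0125, 0.2224]
eef_rot: [-0.45, -0.545, 0.545, 0.451]
ft_force: [0.5, 0.4, -0.1]
width: 0.0496
```

```bash
python3 - <<'E'
from h import *
from scipy.spatial.transform import Rotation as R
s=read_state();M=R.from_quat(s['eef_rot']).as_matrix();print(s['time'],s['ee_pos'],s['width'],np.arctan2(M[1,0],M[0,0]),s['joint_positions'].round(2))
c=save('wrist','w1');save('scene','s1');print(np.array(c['cam_to_world']).round(3))
E
```

```text
2.1 [ 0.43142944 -0.01250348  0.22238316] 0.0496150205200077 1.75976943805724 [-0.58 -0.14  0.46  1.96  0.06  1.31  1.63]
[[-0.188  0.952  0.242  0.366]
 [ 0.982  0.182  0.047 -0.024]
 [ 0.     0.246 -0.969  0.385]
 [ 0.     0.     0.     1.   ]]
```

View pics/w1.png

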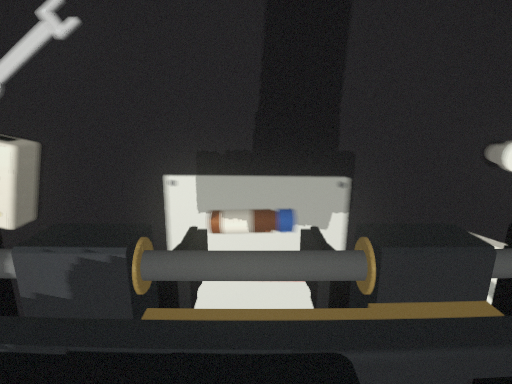

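View pics/s1.png

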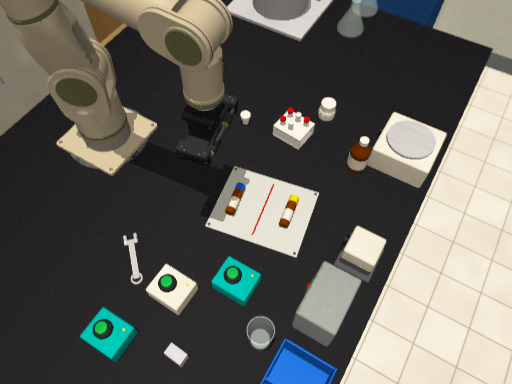

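The wrist view shows the blue vial at (210–295, 221), parallel to the pad edge, with the near pad corners at (166,177) and (348,178). I'll measure it from here too.

```bash
python3 - <<'E'
from h import *
c=load('w1');im=c['img'];H,S,V=cv2.split(cv2.cvtColor(im,cv2.COLOR_RGB2HSV))
u0,u1,v0,v1=200,305,203,228
m=((S>90)&(V>40))[v0:v1+12,u0:u1]
p=np.argwhere(m)[:,::-1]+[u0,v0];print(p.min(0),p.max(0))
mb=(H>105)&(H<130)&(S>140)&(V>60)
for nm,lo,hi in (('all',200,305),('L',205,222),('cap',278,298)):
    q=p[(p[:,0]>=lo)&(p[:,0]<hi)];print(nm,q.min(0),q.max(0),ray(c,[[q[:,0].mean(),(q[:,1].min()+q[:,1].max())/2]],.02).round(4))
print('corners',ray(c,[[165,176],[349,177]],.006).round(4))
E
```

```text
[211 209] [292 232]
all [211 209] [292 232] [[0.4807 0.0082 0.02  ]]
L [211 211] [219 232] [[ 0.4924 -0.0464  0.02  ]]
cap [278 209] [292 231] [[0.4749 0.035  0.02  ]]
corners [[ 0.4523 -0.1148  0.006 ]
 [ 0.4123  0.1008  0.006 ]]
```

{"method": "jog_arm", "body": {
  "commands": [
    {"translation": [0, 0, -20], "twist": 0.015},
    {"translation": [0, 0, -20], "twist": 0},
    {"translation": [0, 0, -20], "twist": 0},
    {"translation": [0, 0, -20], "twist": 0},
    {"translation": [0, 0, -20], "twist": 0},
    {"translation": [0, 0, -20], "twist": 0},
    {"translation": [0, 0, -20], "twist": 0},
    {"translation": [0, 0, -20], "twist": 0},
    {"translation": [0, 0, -20], "twist": 0},
    {"translation": [0, 0, -18], "twist": 0},
    {"translation": [0, 0, -8], "twist": 0},
    {"translation": [0, 0, 0], "twist": 0},
    {"translation": [0, 0, 0], "twist": 0}
  ]
}}

```text
time: 3.5
ee_pos: [0.4321, -0.0111, 0.0171]
eef_rot: [0.447, 0.548, -0.548, -0.447]
ft_force: [0.2, 0.6, -0.1]
width: 0.0497
```

```bash
python3 - <<'E'
from h import *
c=save('wrist','w2');c=save('scene','s2')
cv2.imwrite('pics/s2c.png',cv2.resize(c['img'][130:270,170:340],None,fx=4,fy=4,interpolation=cv2.INTER_CUBIC)[:,:,::-1])
E
```

```text
(no output)
```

View pics/s2c.png

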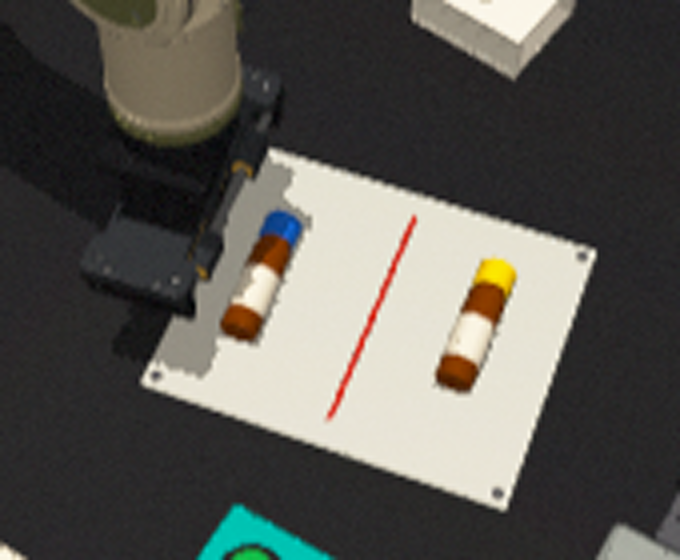

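View pics/w2.png

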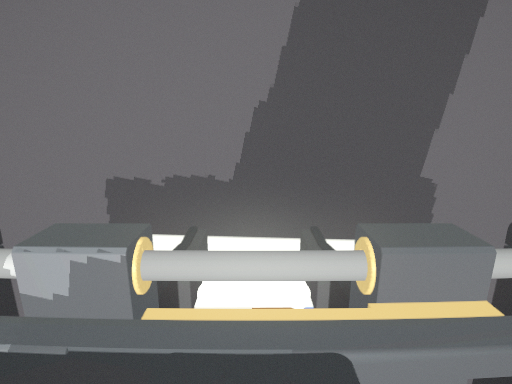

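The scene view confirms that the fingers are behind the vial with a gap and nothing has moved. The vial is still on the near side of the line, so I'll start a slow push.

{"method": "jog_arm", "body": {
  "commands": [
    {"translation": [2, 0.4, -3]},
    {"translation": [4, 0.8, 0]},
    {"translation": [4, 0.8, 0]},
    {"translation": [4, 0.8, 0]},
    {"translation": [4, 0.8, 0]},
    {"translation": [4, 0.8, 0]},
    {"translation": [4, 0.8, 0]},
    {"translation": [4, 0.8, 0]},
    {"translation": [4, 0.8, 0]},
    {"translation": [4, 0.8, 0]},
    {"translation": [4, 0.8, 0]},
    {"translation": [4, 0.8, 0]},
    {"translation": [4, 0.8, 0]},
    {"translation": [4, 0.8, 0]},
    {"translation": [3, 0.6, 0]},
    {"translation": [3, 0.6, 0]},
    {"translation": [2, 0.4, 0]},
    {"translation": [1, 0.2, 0]},
    {"translation": [0, 0, 0]},
    {"translation": [0, 0, 0]}
  ]
}}

```text
invalid input at $.commands[0]: expected keys translation, twist
```

```bash
python3 - <<'E'
from h import *
c=save('scene','s3');c2=save('top','t3')
cv2.imwrite('pics/s3c.png',cv2.resize(c['img'][130:270,170:340],None,fx=4,fy=4,interpolation=cv2.INTER_CUBIC)[:,:,::-1])
E
```

```text
(no output)
```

View pics/s3c.png

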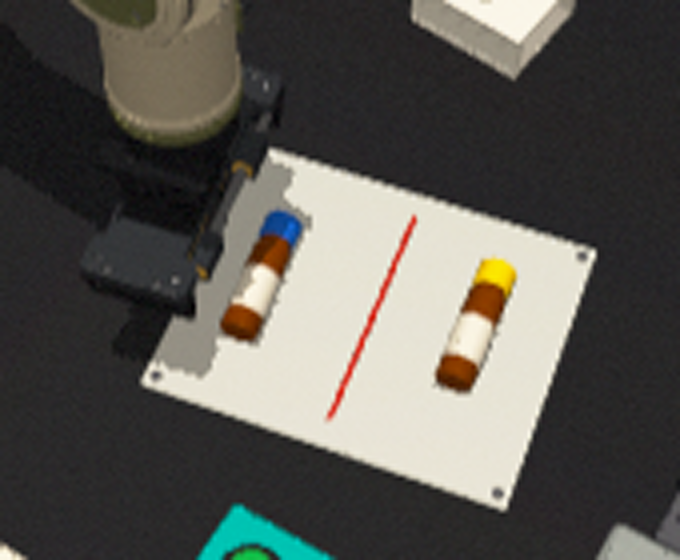

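The call was refused because each row needs a twist, so nothing moved. I'm sending it again with twists.

{"method": "jog_arm", "body": {
  "commands": [
    {"translation": [2, 0.4, -3], "twist": 0},
    {"translation": [4, 0.8, 0], "twist": 0},
    {"translation": [4, 0.8, 0], "twist": 0},
    {"translation": [4, 0.8, 0], "twist": 0},
    {"translation": [4, 0.8, 0], "twist": 0},
    {"translation": [4, 0.8, 0], "twist": 0},
    {"translation": [4, 0.8, 0], "twist": 0},
    {"translation": [4, 0.8, 0], "twist": 0},
    {"translation": [4, 0.8, 0], "twist": 0},
    {"translation": [4, 0.8, 0], "twist": 0},
    {"translation": [4, 0.8, 0], "twist": 0},
    {"translation": [4, 0.8, 0], "twist": 0},
    {"translation": [4, 0.8, 0], "twist": 0},
    {"translation": [4, 0.8, 0], "twist": 0},
    {"translation": [3, 0.6, 0], "twist": 0},
    {"translation": [3, 0.6, 0], "twist": 0},
    {"translation": [2, 0.4, 0], "twist": 0},
    {"translation": [1, 0.2, 0], "twist": 0},
    {"translation": [0, 0, 0], "twist": 0},
    {"translation": [0, 0, 0], "twist": 0}
  ]
}}

```text
time: 5.7
ee_pos: [0.4947, 0.0013, 0.0136]
eef_rot: [0.447, 0.548, -0.548, -0.447]
ft_force: [0.6, -0.1, -0.2]
width: 0.0498
```

```bash
python3 - <<'E'
from h import *
c=save('scene','s4');c2=save('top','t4')
cv2.imwrite('pics/s4c.png',cv2.resize(c['img'][130:270,170:340],None,fx=4,fy=4,interpolation=cv2.INTER_CUBIC)[:,:,::-1])
E
```

```text
(no output)
```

View pics/s4c.png

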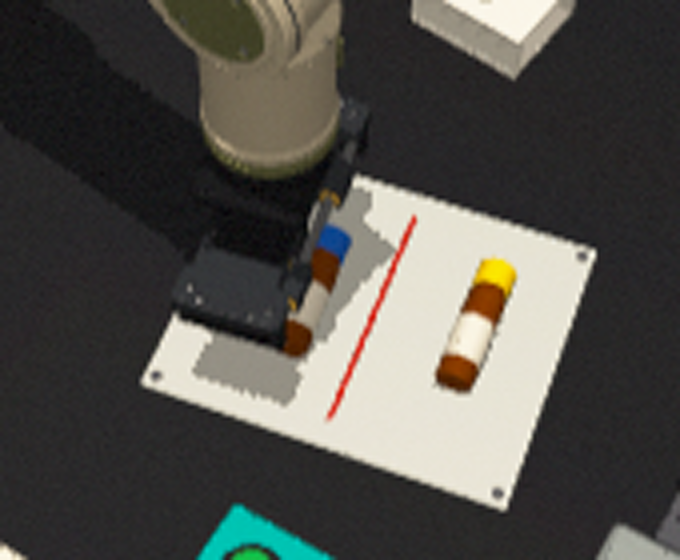

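The vial is rolling and still parallel, with its cap now near crop (332,243). Next I'll measure how far is left.

```bash
cat >> h.py <<'E'
L0=np.array([.565,.017]);yaw=.172
PX=np.array([np.cos(yaw),np.sin(yaw)]);PY=np.array([-np.sin(yaw),np.cos(yaw)])
def cap(c,lo=(105,130),win=(215,300,160,235)):
    H,S,V=cv2.split(cv2.cvtColor(c['img'],cv2.COLOR_RGB2HSV))
    m=(H>lo[0])&(H<lo[1])&(S>140)&(V>40);u0,u1,v0,v1=win
    M=np.zeros_like(m);M[v0:v1,u0:u1]=m[v0:v1,u0:u1]
    p=np.argwhere(M)[:,::-1];w=ray(c,[p.mean(0)],.02)[0];d=w[:2]-L0
    return len(p),w.round(4),(d@PX).round(4),(d@PY).round(4)
def brown(c,win):
    H,S,V=cv2.split(cv2.cvtColor(c['img'],cv2.COLOR_RGB2HSV))
    m=(H>3)&(H<20)&(S>80)&(V>20)&(V<150);u0,u1,v0,v1=win
    M=np.zeros(m.shape,np.uint8);M[v0:v1,u0:u1]=m[v0:v1,u0:u1]
    k,l,st,ce=cv2.connectedComponentsWithStats(M)
    for i in range(1,k):
        if st[i,4]>15:
            w=ray(c,[ce[i]],.02)[0];d=w[:2]-L0;print(' brown',st[i,4],w.round(4),(d@PX).round(4),(d@PY).round(4))
E
python3 - <<'E'
from h import *
for n,w in (('s2',(220,250,170,222)),('s4',(235,262,175,222))):
    c=load(n);print(n,cap(c));brown(c,w)
E
```

```text
s2 (51, array([0.4751, 0.0411, 0.02  ]), np.float64(-0.0844), np.float64(0.0391))
 brown 71 [0.4804 0.017  0.02  ] -0.0834 0.0145
 brown 70 [ 0.4928 -0.0433  0.02  ] -0.0815 -0.0471
s4 (42, array([0.5146, 0.0494, 0.02  ]), np.float64(-0.0442), np.float64(0.0405))
 brown 60 [0.5197 0.0259 0.02  ] -0.0431 0.0166
 brown 56 [ 0.5323 -0.0335  0.02  ] -0.0409 -0.0442
```

{"method": "jog_arm", "body": {
  "commands": [
    {"translation": [2, 0.4, 0], "twist": 0},
    {"translation": [3, 0.6, 0], "twist": 0},
    {"translation": [3, 0.6, 0], "twist": 0},
    {"translation": [3, 0.6, 0], "twist": 0},
    {"translation": [3, 0.6, 0], "twist": 0},
    {"translation": [3, 0.6, 0], "twist": 0},
    {"translation": [3, 0.6, 0], "twist": 0},
    {"translation": [3, 0.6, 0], "twist": 0},
    {"translation": [3, 0.6, 0], "twist": 0},
    {"translation": [2, 0.4, 0], "twist": 0},
    {"translation": [2, 0.4, 0], "twist": 0},
    {"translation": [2, 0.4, 0], "twist": 0},
    {"translation": [1, 0.2, 0], "twist": 0},
    {"translation": [1, 0.2, 0], "twist": 0},
    {"translation": [0, 0, 0], "twist": 0},
    {"translation": [0, 0, 0], "twist": 0}
  ]
}}

```text
time: 7.4
ee_pos: [0.5287, 0.0081, 0.0136]
eef_rot: [-0.447, -0.548, 0.548, 0.447]
ft_force: [0.4, -0.2, 0.2]
width: 0.0498
```

```bash
python3 - <<'E'
from h import *
c=save('scene','s5')
cv2.imwrite('pics/s5c.png',cv2.resize(c['img'][130:270,170:340],None,fx=4,fy=4,interpolation=cv2.INTER_CUBIC)[:,:,::-1])
print(cap(c));brown(c,(240,277,180,230))
E
```

```text
(37, array([0.5495, 0.0568, 0.02  ]), np.float64(-0.0085), np.float64(0.0418))
 brown 57 [0.5565 0.0319 0.02  ] -0.0059 0.0162
 brown 53 [ 0.5687 -0.0266  0.02  ] -0.0038 -0.0436
```

View pics/s5c.png

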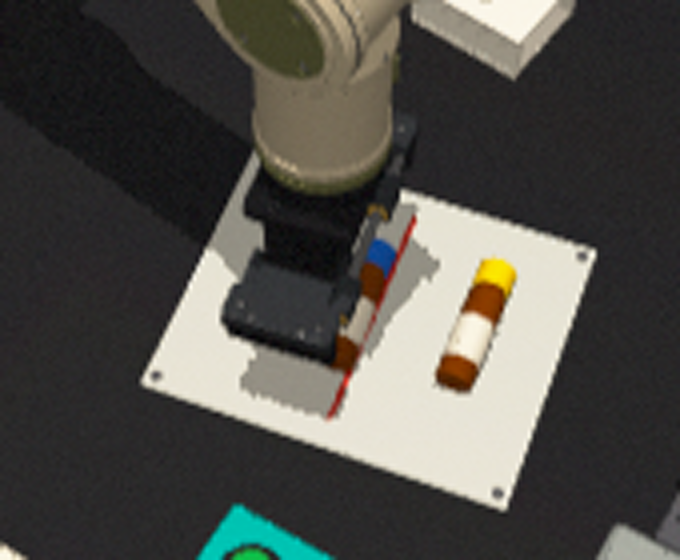

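The vial is just short of the line. The gripper partly hides it, so I'll back off for a clean measurement.

{"method": "jog_arm", "body": {
  "commands": [
    {"translation": [-10, -2, 0], "twist": 0},
    {"translation": [-10, -2, 0], "twist": 0},
    {"translation": [-15, -3, 0], "twist": 0},
    {"translation": [-20, -4, 0], "twist": 0},
    {"translation": [0, 0, 0], "twist": 0},
    {"translation": [0, 0, 0], "twist": 0}
  ]
}}

```text
time: 8.05
ee_pos: [0.4734, -0.0027, 0.0138]
eef_rot: [0.447, 0.548, -0.548, -0.447]
ft_force: [0.1, 0.5, -0.1]
width: 0.05
```

```bash
python3 - <<'E'
from h import *
c=save('scene','s6')
cv2.imwrite('pics/s6c.png',cv2.resize(c['img'][130:270,170:340],None,fx=4,fy=4,interpolation=cv2.INTER_CUBIC)[:,:,::-1])
print(cap(c));brown(c,(240,277,180,230))
E
```

```text
(51, array([0.5459, 0.0559, 0.02  ]), np.float64(-0.0122), np.float64(0.0416))
 brown 73 [0.5516 0.0311 0.02  ] -0.0108 0.0162
 brown 77 [ 0.5641 -0.0282  0.02  ] -0.0086 -0.0444
```

View pics/s6c.png

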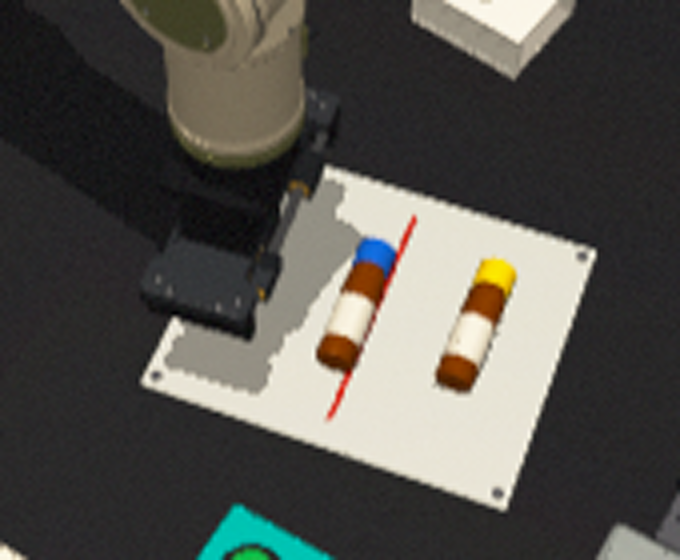

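The cap is at crop (375,253) and the vial axis lies about 10 mm short of the line, parallel within about 0.035 rad. I'll give it a gentle nudge of about 10 mm.

{"method": "jog_arm", "body": {
  "commands": [
    {"translation": [11, 2.2, 0], "twist": 0},
    {"translation": [11, 2.2, 0], "twist": 0},
    {"translation": [11, 2.2, 0], "twist": 0},
    {"translation": [9, 1.8, 0], "twist": 0},
    {"translation": [4, 0.8, 0], "twist": 0},
    {"translation": [3, 0.6, 0], "twist": 0},
    {"translation": [2, 0.4, 0], "twist": 0},
    {"translation": [2, 0.4, 0], "twist": 0},
    {"translation": [2, 0.4, 0], "twist": 0},
    {"translation": [2, 0.4, 0], "twist": 0},
    {"translation": [2, 0.4, 0], "twist": 0},
    {"translation": [2, 0.4, 0], "twist": 0},
    {"translation": [1, 0.2, 0], "twist": 0},
    {"translation": [1, 0.2, 0], "twist": 0},
    {"translation": [1, 0.2, 0], "twist": 0},
    {"translation": [0.5, 0.1, 0], "twist": 0},
    {"translation": [0, 0, 0], "twist": 0},
    {"translation": [0, 0, 0], "twist": 0},
    {"translation": [0, 0, 0], "twist": 0}
  ]
}}

```text
time: 10.0
ee_pos: [0.5382, 0.0101, 0.0136]
eef_rot: [0.447, 0.548, -0.548, -0.447]
ft_force: [-0.5, 0.4, 0.4]
width: 0.0492
```

{"method": "jog_arm", "body": {
  "commands": [
    {"translation": [-10, -2, 0], "twist": 0},
    {"translation": [-10, -2, 0], "twist": 0},
    {"translation": [-15, -3, 0], "twist": 0},
    {"translation": [-20, -4, 0], "twist": 0},
    {"translation": [0, 0, 0], "twist": 0},
    {"translation": [0, 0, 0], "twist": 0}
  ]
}}

```text
time: 10.6
ee_pos: [0.4829, -0.0008, 0.0138]
eef_rot: [0.447, 0.548, -0.548, -0.447]
ft_force: [1.5, -1.1, -0.2]
width: 0.0497
```

```bash
python3 - <<'E'
from h import *
c=save('scene','s7')
cv2.imwrite('pics/s7c.png',cv2.resize(c['img'][130:270,170:340],None,fx=4,fy=4,interpolation=cv2.INTER_CUBIC)[:,:,::-1])
print(cap(c));brown(c,(240,279,180,230))
c=save('top','t7');print(cap(c,win=(225,290,150,230)));brown(c,(240,290,185,215))
cv2.imwrite('pics/t7c.png',cv2.resize(c['img'][140:250,210:310],None,fx=5,fy=5,interpolation=cv2.INTER_CUBIC)[:,:,::-1])
E
```

```text
(51, array([0.5554, 0.0578, 0.02  ]), np.float64(-0.0025), np.float64(0.0418))
 brown 70 [0.5604 0.0335 0.02  ] -0.0017 0.017
 brown 76 [ 0.5729 -0.0272  0.02  ] 0.0002 -0.0449
(0, array([nan, nan, nan]), np.float64(nan), np.float64(nan))h.py:17: RuntimeWarning: Mean of empty slice.
  p=np.argwhere(M)[:,::-1];w=ray(c,[p.mean(0)],.02)[0];d=w[:2]-L0
  ret = um.true_divide(
```

View pics/s7c.png

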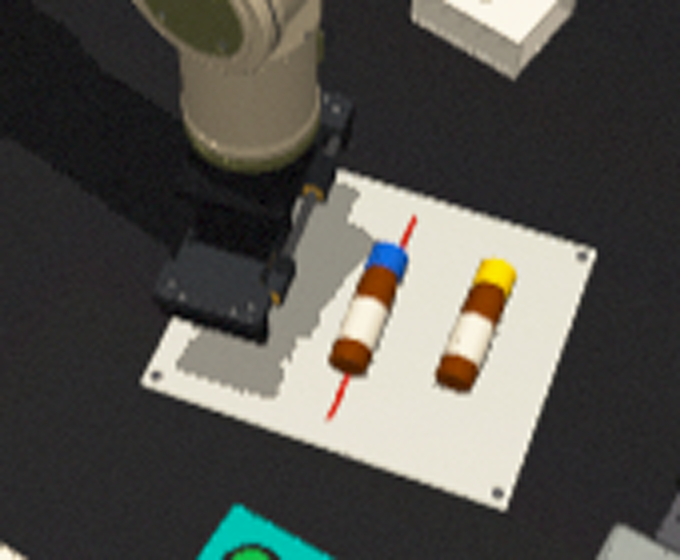

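View pics/t7c.png

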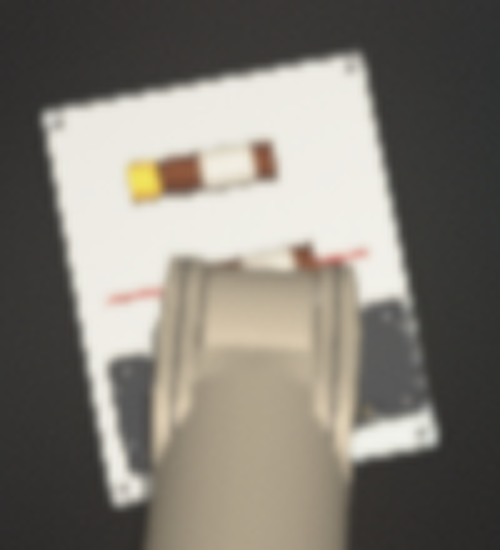

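The scene view puts the vial on the line with its axis about −1 mm off. I'll rise, close the fingers and go over the button, then check with the top camera.

{"method": "jog_arm", "body": {
  "commands": [
    {"translation": [0, 0, 20], "twist": 0},
    {"translation": [0, 0, 25], "twist": 0},
    {"translation": [0, 0, 25], "twist": 0},
    {"translation": [0, 0, 25], "twist": 0},
    {"translation": [0, 0, 25], "twist": 0},
    {"translation": [0, 0, 10], "twist": 0},
    {"translation": [0, -30, 0], "twist": 0},
    {"translation": [0, -30, 0], "twist": 0},
    {"translation": [0, -30, 0], "twist": 0},
    {"translation": [0, -30, 0], "twist": 0},
    {"translation": [0, -30, 0], "twist": 0},
    {"translation": [0, -30, 0], "twist": 0},
    {"translation": [0, -30, 0], "twist": 0},
    {"translation": [0, -30, 0], "twist": 0},
    {"translation": [0, -30, 0], "twist": 0},
    {"translation": [-4, -30, 0], "twist": 0},
    {"translation": [0, -12, 0], "twist": 0},
    {"translation": [0, 0, 0], "twist": 0},
    {"translation": [0, 0, 0], "twist": 0}
  ],
  "grip": 1,
  "grip_force": 10
}}

```text
time: 12.6
ee_pos: [0.4796, -0.3118, 0.143]
eef_rot: [0.446, 0.548, -0.548, -0.447]
ft_force: [0.7, 0.2, -0.0]
width: 0.0005
```

```bash
python3 - <<'E'
from h import *
c=save('scene','s8');print(cap(c));brown(c,(240,279,180,230))
cv2.imwrite('pics/s8c.png',cv2.resize(c['img'][130:330,120:340],None,fx=3,fy=3,interpolation=cv2.INTER_CUBIC)[:,:,::-1])
c=save('top','t8')
H,S,V=cv2.split(cv2.cvtColor(c['img'],cv2.COLOR_RGB2HSV))
cv2.imwrite('pics/t8c.png',cv2.resize(c['img'][140:260,210:390],None,fx=4,fy=4,interpolation=cv2.INTER_CUBIC)[:,:,::-1])
brown(c,(235,290,182,212))
m=((S>60)|(V<140)); M=np.zeros(m.shape,np.uint8);M[183:210,226:291]=m[183:210,226:291]
p=np.argwhere(M>0)[:,::-1]
for lo,hi in((226,236),(240,250),(268,276)):
    q=p[(p[:,0]>=lo)&(p[:,0]<hi)];print(lo,q.mean(0))
E
```

```text
(51, array([0.5554, 0.0578, 0.02  ]), np.float64(-0.0025), np.float64(0.0418))
 brown 69 [0.5605 0.0336 0.02  ] -0.0016 0.0172
 brown 76 [ 0.5729 -0.0272  0.02  ] 0.0002 -0.0449
 brown 35 [0.5602 0.0286 0.02  ] -0.0027 0.0122
226 [231.66666667 202.33333333]
240 [246.65789474 197.21052632]
268 [270.54545455 192.36363636]
```

View pics/t8c.png

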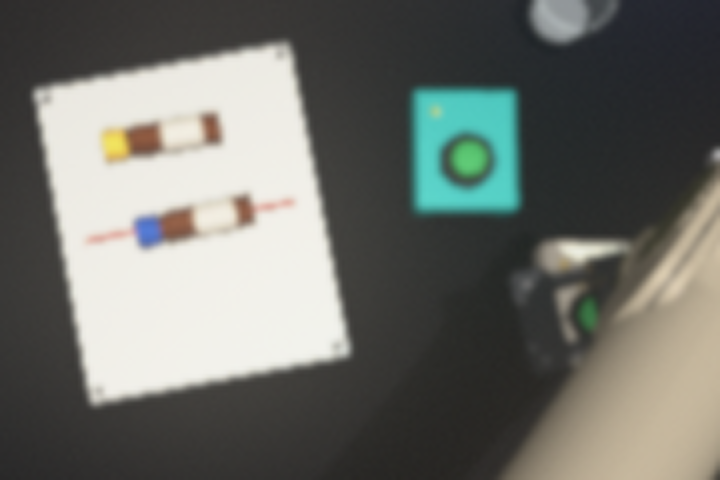

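View pics/s8c.png

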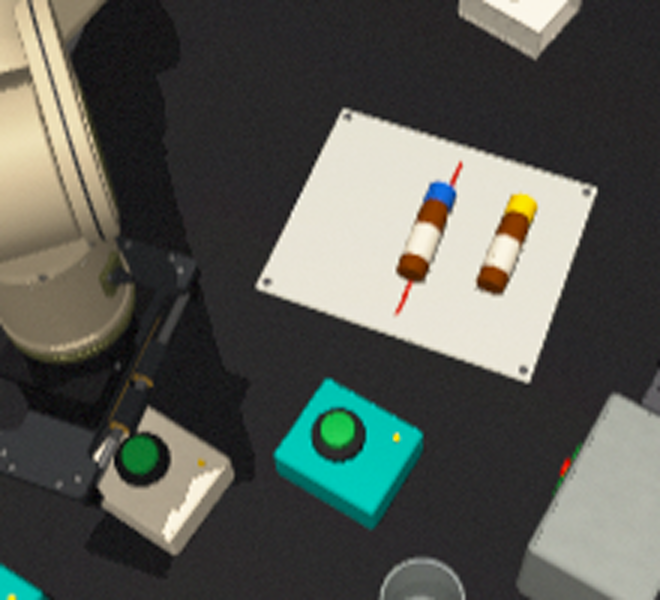

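Both views have the vial about 1–2 mm from the line and parallel, and the tool is over the white box's button. Time to descend and press.

{"method": "jog_arm", "body": {
  "commands": [
    {"translation": [0, 0, -20], "twist": 0},
    {"translation": [0, 0, -20], "twist": 0},
    {"translation": [0, 0, -18], "twist": 0},
    {"translation": [0, 0, -10], "twist": 0},
    {"translation": [0, -1, -5], "twist": 0},
    {"translation": [0, 0, -3], "twist": 0},
    {"translation": [0, 0, -2], "twist": 0},
    {"translation": [0, 0, -2], "twist": 0},
    {"translation": [0, 0, -1], "twist": 0},
    {"translation": [0, 0, 0], "twist": 0},
    {"translation": [0, 0, 0], "twist": 0}
  ]
}}

```text
time: 13.8
ee_pos: [0.4796, -0.3139, 0.0629]
eef_rot: [0.447, 0.548, -0.548, -0.446]
ft_force: [1.0, 2.0, 3.3]
width: 0.0007
```

{"method": "jog_arm", "body": {
  "commands": [
    {"translation": [0, 0, -1], "twist": 0},
    {"translation": [0, 0, -1], "twist": 0},
    {"translation": [0, 0, -1], "twist": 0},
    {"translation": [0, 0, 0], "twist": 0},
    {"translation": [0, 0, 0], "twist": 0}
  ]
}}

```text
time: 14.3
ee_pos: [0.4797, -0.314, 0.0612]
eef_rot: [0.447, 0.549, -0.548, -0.447]
ft_force: [-4.9, 5.9, 21.0]
width: 0.0006
```

```bash
python3 - <<'E'
from h import *
c=save('scene','s9');cv2.imwrite('pics/s9c.png',cv2.resize(c['img'][230:330,110:230],None,fx=6,fy=6,interpolation=cv2.INTER_CUBIC)[:,:,::-1]);print(cap(c))
s=read_state();print(s['ee_pos'],s['ft_force'],s['torque'])
E
```

```text
(51, array([0.5554, 0.0578, 0.02  ]), np.float64(-0.0025), np.float64(0.0418))
[ 0.47975952 -0.31396386  0.06114734] [-4.74417602  7.59593183 21.61613363] [1.53967089 1.17166365 0.0486001 ]
```

View pics/s9c.png

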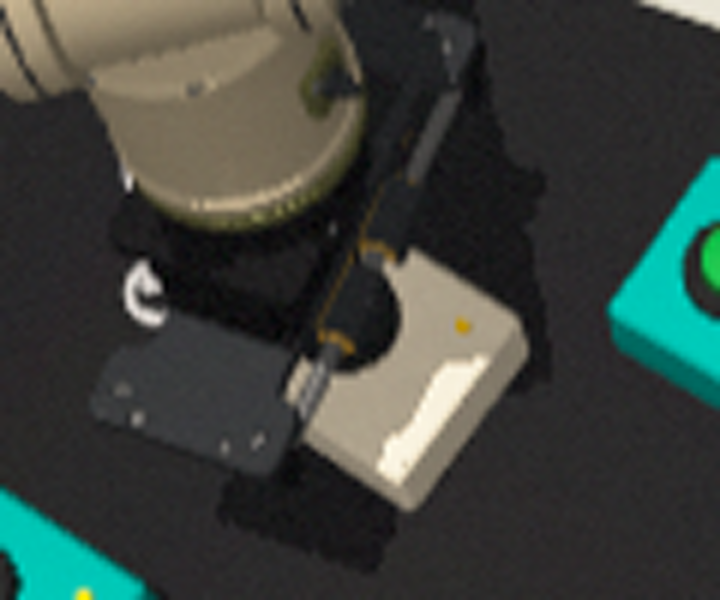

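Force rose from 3 N to 21 N over about 2 mm, which suggests the button bottomed out. I'll back up in small steps and read the spring force against height to confirm the travel.

{"method": "jog_arm", "body": {
  "commands": [
    {"translation": [0, 0, 2], "twist": 0},
    {"translation": [0, 0, 0.5], "twist": 0},
    {"translation": [0, 0, 0], "twist": 0},
    {"translation": [0, 0, 0], "twist": 0}
  ]
}}

```text
time: 14.75
ee_pos: [0.4796, -0.3139, 0.0621]
eef_rot: [0.447, 0.548, -0.548, -0.446]
ft_force: [3.4, 2.0, 4.1]
width: 0.0005
```

{"method": "jog_arm", "body": {
  "commands": [
    {"translation": [0, 0, 1.5], "twist": 0},
    {"translation": [0, 0, 0], "twist": 0},
    {"translation": [0, 0, 0], "twist": 0}
  ]
}}

```text
time: 15.05
ee_pos: [0.4794, -0.314, 0.0636]
eef_rot: [0.447, 0.548, -0.548, -0.447]
ft_force: [2.8, 1.2, 2.3]
width: 0.0004
```

{"method": "jog_arm", "body": {
  "commands": [
    {"translation": [0, 0, 1.5], "twist": 0},
    {"translation": [0, 0, 0], "twist": 0},
    {"translation": [0, 0, 0], "twist": 0}
  ]
}}

```text
time: 15.35
ee_pos: [0.4791, -0.3141, 0.0651]
eef_rot: [-0.447, -0.548, 0.548, 0.447]
ft_force: [1.4, 0.4, 2.8]
width: 0.0007
```

{"method": "jog_arm", "body": {
  "commands": [
    {"translation": [0, 0, 1.5], "twist": 0},
    {"translation": [0, 0, 0], "twist": 0},
    {"translation": [0, 0, 0], "twist": 0}
  ]
}}

```text
time: 15.65
ee_pos: [0.479, -0.314, 0.0665]
eef_rot: [-0.447, -0.548, 0.548, 0.447]
ft_force: [1.3, -0.5, 2.0]
width: 0.0004
```

{"method": "jog_arm", "body": {
  "commands": [
    {"translation": [0, 0, 3], "twist": 0},
    {"translation": [0, 0, 0], "twist": 0},
    {"translation": [0, 0, 0], "twist": 0}
  ]
}}

```text
time: 15.95
ee_pos: [0.479, -0.3139, 0.0695]
eef_rot: [-0.447, -0.548, 0.548, 0.447]
ft_force: [-0.2, -0.5, -0.4]
width: 0.0004
```

The force fell smoothly from 4 N at 62 mm to about zero by 69.5 mm. That is the full 6 mm spring travel, with 4 N at the bottom, so the button was fully pressed and released. I'll lift clear and do the final check.

{"method": "jog_arm", "body": {
  "commands": [
    {"translation": [0, 0, 10], "twist": 0},
    {"translation": [0, 0, 25], "twist": 0},
    {"translation": [0, 0, 25], "twist": 0},
    {"translation": [0, 0, 25], "twist": 0},
    {"translation": [0, 0, 10], "twist": 0},
    {"translation": [0, 0, 0], "twist": 0},
    {"translation": [0, 0, 0], "twist": 0},
    {"translation": [0, 0, 0], "twist": 0}
  ]
}}

```text
time: 16.75
ee_pos: [0.4787, -0.3135, 0.1633]
eef_rot: [-0.446, -0.548, 0.548, 0.447]
ft_force: [-0.1, 0.1, 0.4]
width: 0.0004
```

```bash
python3 - <<'E'
from h import *
c=save('scene','s10');print(cap(c),cap(c,(20,33),(270,310,180,220)));brown(c,(240,279,180,230))
cv2.imwrite('pics/s10b.png',c['img'][:,:,::-1])
s=read_state();print(s['time'],s['ee_pos'],s['ft_force'])
E
```

```text
(51, array([0.5554, 0.0578, 0.02  ]), np.float64(-0.0025), np.float64(0.0418)) (62, array([0.6287, 0.0845, 0.02  ]), np.float64(0.0743), np.float64(0.0556))
 brown 68 [0.5604 0.0334 0.02  ] -0.0017 0.017
 brown 76 [ 0.5729 -0.0272  0.02  ] 0.0002 -0.0449
16.8 [ 0.47871974 -0.31353708  0.16339749] [0.06988425 0.07881322 0.20024502]
```

View pics/s10b.png

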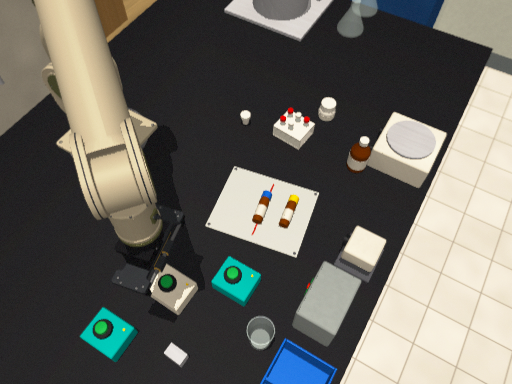

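The vial lies along the line at (262,207), the button is up at (166,282), and everything else is where it was. The arm is clear, so I'm handing in.

```bash
python3 -c "
from bench import *
print(close_job())"
```

```text
the job is handed in; nothing more can be done
None
```

The blue-capped vial is lying along the red line, and the green button on the white box was pressed and is back up. I handed the job in at about 16.8 s; no verdict was reported.

**Rolling:** I rolled the vial about 82 mm with the partly closed fingers, in two slow pushes and a final small nudge. It was never gripped or lifted.

**Vial position:** The last scene image puts its axis about 1–2 mm short of the line's middle and within about 0.04 rad of parallel. Its middle is within a few mm of the line's midpoint. The top view, taken just before the press, agreed.

**Button:** On the way down the force rose to about 21 N, when I overdrove the button about 1 mm past its stop. Backing off, it fell from 4 N to zero over roughly 6 mm, which matches the full travel. The button's top came out at about 67 mm rather than 65 mm. That is inferred from the force readings, because the gripper hid the button during the press.

**Everything else:** The yellow vial measured in the same place to within 1 mm. The other objects look unmoved in the final image, and the arm was clear with no contact force.

One push command was refused because its rows lacked a twist value; nothing moved, and I sent it again.

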